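# Tilt the bench work plate to match its gauge blade

## Task

The steel work plate on the bench stand is hinged along its far edge and lies almost flat. Raise its near edge, the one with the pull bar, until the plate is parallel to the narrow gauge blade beside it, and leave it standing there on its stiff hinge. The gauge blade is clamped at the wanted angle, so do not move it, and leave the bushing, the tin and the hammer where they are.

Things in the scene. Friction and masses are not known exactly. Their poses are not given: they have to be found in the camera images.
- stand: fixed dark steel stand, base 240 (x) by 270 (y -155 to +115) by 12 mm, origin under its middle; x points from the pull bar towards the hinge, z up. Hinge line along y at x +80, 60 mm above the bench, between cheeks 82 mm high at y +-97. Two rubber posts under the plate (x -30, y +-65), 56 mm high
- plate (a joint): tilt of the work plate, rad: 0 level, grows as the pull-bar edge rises, limit 1.7. Bright steel, 136 mm from hinge to near edge, 170 mm wide, 8 mm thick, mid-plane through the hinge line, about 0.6 kg. The stiff hinge holds it at any angle; raising it takes about 8 to 12 N at the bar
- plate_bar (a point): middle of the plate's pull bar: round steel bar 12 mm thick, 110 mm long, parallel to the hinge line and 180 mm from it, in the plate's mid-plane; prongs at its ends join it to the plate, leaving an open window 38 mm (towards the plate) by 98 mm. Axes turn with the plate: x from the bar to the hinge, y along the bar
- plate_hinge (a point): the middle of the plate's hinge line; axes as for plate_bar
- gauge_blade (a joint): angle of the gauge blade about the same hinge line, rad, counted like the plate's tilt: 0 level, grows as its tip rises. A narrow steel bar 150 mm long, 16 mm wide, 10 mm thick, clamped with a black knob on the hinge line beside the plate (stand y -130 mm, 37 mm clear of the plate's side)
- gauge_tip (a point): the free end of the gauge blade, 150 mm from the hinge line; x axis along the blade from tip to hinge, y along the hinge line
- bushing: loose thick steel ring, 84 mm across, 36 mm high, bore 24 mm, standing on the bench left of the stand; origin under its centre
- tin: loose closed metal tin, 72 mm across, 95 mm high, standing on the bench left of the stand; origin under its centre
- hammer: loose hammer, 260 mm long, lying on the bench right of the stand; origin on its underside

How it is judged (in metres and radians):
At the end, for the whole second after the job is handed in: The work plate stands still on its hinge, parallel to the gauge blade within 0.1 rad (about 6 degrees); the gauge blade's tip is within 12 mm and the bushing, tin and hammer within 30 mm of where they were at the start (angle between the x axis of plate_bar and the x axis of gauge_tip, either way round below 0.1 rad and velocity of joint plate between -0.05 and 0.05 rad/s and distance of gauge_tip from where it was at the start of the episode below 0.012 m and distance of each of bushing, tin, hammer from where it was at the start of the episode below 0.03 m); the robot touches nothing.
It fails at once if the gauge blade is pushed out of its setting (tip moved over 12 mm) (distance of gauge_tip from where it was at the start of the episode above 0.012 m).
It fails at once if the bushing, the tin or the hammer is shoved over 30 mm (distance of any of bushing, tin, hammer from where it was at the start of the episode above 0.03 m).
It also fails if it takes over 38 s, if anything falls off the work surface, if the arm or the gripper's body presses on something with over 40 N, if the wrist force passes 120 N, or if a joint passes its speed limit or range.

## Robot

A 6-joint arm with a two-finger parallel gripper is mounted at the origin on the work surface. World frame = base frame: x ahead of the robot, y to its left, z up, the work surface at z = 0. Lengths are in m, angles in degrees, forces in N, time in s.
With the tool pointing down it reaches from about 0.4 to 0.825 m from the base axis. Payload 7 kg.
Tool frame: the origin (TCP) lies at the centre of the arm's flange, where the gripper is bolted on; the fingertips stand 178 mm ahead of it and the grasp point (between the pads) lies 159 mm ahead of it; z points along the fingers, y is the line along which they close (so a half turn about z gives the same grasp; the last joint's range is limited). The gripper opens to 88 mm and grips with 3 to 60 N. Pads are 19 mm wide; open, the fingers measure 130 mm over their backs; the gripper's body (78 mm by 193 mm) begins 47 mm behind the grasp point.
Start: joints at [92.939, 20.546, 0.682, 0, -70.136, -16.507], TCP at [0.158, 0.656, 0.405] pointing down, gripper open.
Joint ranges: [-176.03, 176.03], [-82.01, 121.73], [-58.28, 71.71], [-173.87, 95.51], [-174.79, -0.11], [-173.66, 173.66]. Speed limits (degrees/s): [136.94, 136.94, 172.46, 180, 180, 180].

## Interface

Orientations are given as [roll, pitch, yaw] about the fixed x, y, z axes, in that order (R = Rz(yaw) Ry(pitch) Rx(roll)).
In Python, from plant import telemetry, snapshot, workorder, nets gives the robot as it stands.
- The arm moves only by the shell command python3 -m creep 'ROWS'. ROWS is JSON, a list that holds one entry, the list of rows, each a list of 5 numbers: the shift along the tool's x, y, z normalised to -1 to 1, where 1 is 0.2 m, then the turn about the tool's z normalised to -1 to 1, where 1 is pi/2 rad, then the opening, from 0 (shut) to 1 (fully open). In form: [[[x, y, z, spin, hand], ...]]. A call has 1 to 8 rows; each row shifts and turns the commanded pose from where the row before left it, along the tool's axes as they then stand; what a row does not reach is not made up. A row lasts 1/12 s, in which the tool goes at most 41.7 mm and 7.16 degrees, less where a joint would pass 70% of its speed; a pose out of reach is approached as far as the arm can. A call with a number of a shift or a turn outside -1 to 1 is refused whole. A call with a gripper value outside its range is refused whole. The fingers move at their own pace and stop on an object; the grip force is fixed at half the most. Time passes only in rows, so rows that do not move let the fingers close. It gives the time, the measured TCP pose, the force, the opening and the grip force at its end, in the units of the state.
- telemetry.get_obs(): the state, without advancing time (a new reading comes with each control period).
- snapshot(name): name is "side" or "top" or "wrist"; returns a dict with "frame" (384x512x3 uint8, red, green, blue), "fx", "fy", "cx", "cy" (pixels), "rvec" (rotation vector, rad) and "tvec" (3), from world to camera coordinates, as OpenCV has them; the wrist camera has in their place "mount" (4x4, takes a point from camera to tool coordinates, whose origin is the TCP and whose axes are the flange's). Camera axes: x right, y down, z forward; pixel columns grow to the right and rows downward; lengths in m; the calibration is good to about 2 mm. A picture is of the moment at which its call begins: read the wrist's pose just before it. There is no depth.
- workorder.close_job(): hands the job in; it is judged then, once.
Trained networks look in a picture, given as the dict that the camera call returned (one of the last four; its "shot" number tells which), for a name from the list of things; names that differ only in an ending like _2 or _b are one class to them, and where a whole thing is asked for, a point or a joint stands for the part that bears it (a point fixed in the world has none). Each returns a list of dicts, best first, with "confidence" (0 to 1); they miss things now and then, are a little off and sometimes report something else, mostly with a low value. They report only what shows in the picture. A call takes as long as a camera call.
- nets.find_in(picture, query): "uv" ([column, row] in pixels, amid what is visible of it).
- nets.masks_of(picture, query): "region" (384x512 bool, what is visible of it) and "uv" ([column, row] in pixels, amid what is visible of it).
- nets.landmark_of(picture, query): "uv" ([column, row] in pixels: a listed point, or the origin of a listed thing).
The state is a dict: "clock": time; "joint_pos": joint angles; "qvel": joint speeds; "tau": joint torques, N m; "tool_pos": TCP position; "orientation": TCP orientation; "force": force on the tool from outside, world axes, zero at the start; "moment": the same for the moment, N m; "opening": finger opening in m; "gripper_force": force on a finger pad.
Only numpy, scipy, OpenCV 4.12 (cv2) and the standard library are available. Lean on these libraries where they do the work, as an engineer would, in place of code of your own. Each camera call takes 0.05 s, during which the arm holds its last target. There are 200 camera calls.

## Working session

There is one attempt and no reset: what is moved stays moved. The work goes in short steps, Python scripts to look and compute and a shell command to move; the robot and the scene stay as the last step left them, time stands still between calls to the robot, and variables do not carry over. Pictures are saved under pics/ and viewed, at most 10 in all, crops included, and the job is handed in when it is done.

```bash
mkdir -p pics; ls; cat > h.py <<'E'
import numpy as np,cv2
from plant import telemetry,snapshot,workorder,nets
from scipy.spatial.transform import Rotation as Ro
def cam(p):
    K=np.array([[p['fx'],0,p['cx']],[0,p['fy'],p['cy']],[0,0,1]]);
    if 'rvec' in p:
        R=cv2.Rodrigues(np.array(p['rvec'],float))[0];t=np.array(p['tvec'],float)
    else:
        o=telemetry.get_obs();T=np.eye(4);T[:3,:3]=Ro.from_euler('xyz',o['orientation'],degrees=True).as_matrix();T[:3,3]=o['tool_pos']
        W=np.linalg.inv(T@np.array(p['mount']));R=W[:3,:3];t=W[:3,3]
    return K,R,t
def proj(p,X):
    K,R,t=cam(p);x=(R@np.atleast_2d(X).T).T+t;x=x@K.T;return x[:,:2]/x[:,2:]
def ray(p,uv):
    K,R,t=cam(p);d=R.T@np.linalg.inv(K)@np.array([uv[0],uv[1],1.]);return -R.T@t,d/np.linalg.norm(d)
def atz(p,uv,z):
    c,d=ray(p,uv);return c+d*(z-c[2])/d[2]
def tri(a,b):
    A=0;B=0
    for c,d in (a,b):
        M=np.eye(3)-np.outer(d,d);A=A+M;B=B+M@c
    return np.linalg.solve(A,B)
E
python3 - <<'E'
from h import *
np.set_printoptions(precision=4,suppress=True)
o=telemetry.get_obs();print(o)
P={}
for n in('side','top'):
    p=snapshot(n);P[n]=p;cv2.imwrite(f'pics/{n}0.png',p['frame'][:,:,::-1])
    print(n,'cam',ray(p,(256,192)))
    for q in('stand','plate_bar','plate_hinge','gauge_tip','bushing','tin','hammer'):
        r=nets.landmark_of(p,q);print(q,[(np.round(k['uv'],1),round(k['confidence'],2)) for k in r[:3]])
        if r:P[n,q]=r[0]['uv']
for q in('stand','plate_bar','plate_hinge','gauge_tip','bushing','tin','hammer'):
    if ('side',q) in P and ('top',q) in P: print(q,tri(ray(P['side'],P['side',q]),ray(P['top'],P['top',q])))
E
```

```text
pics
{'clock': 0.0, 'joint_pos': array([ 92.9388,  20.5922,   0.6337,  -0.019 , -70.1349, -16.5072]), 'qvel': array([-0.0847,  0.0441, -0.0098, -0.0143, -0.018 ,  0.1436]), 'tau': array([  0.0012, -58.2722,  29.3058,   6.9972,   0.0071,  -0.0002]), 'tool_pos': array([0.1583, 0.656 , 0.4037]), 'orientation': array([179.9053,  -0.0094, -13.5749]), 'force': array([ 0.011 , -0.016 ,  0.7411]), 'moment': array([-0.0173, -0.005 ,  0.0069]), 'gripper_force': 0.0, 'opening': 0.0873490365966383}
side cam (array([0.2262, 0.4123, 0.7785]), array([ 0.4531, -0.4659, -0.76  ]))
stand [(array([249.3, 201.2]), 0.89), (array([223.1, 178.2]), 0.4)]
plate_bar [(array([282. , 185.4]), 0.72)]
plate_hinge [(array([220.9, 176.5]), 0.81)]
gauge_tip [(array([271., 119.]), 0.56)]
bushing [(array([257.1, 278. ]), 0.8), (array([295.6, 155.8]), 0.24)]
tin [(array([208.2, 250.7]), 0.56)]
hammer [(array([297.6, 155.3]), 0.57)]
top cam (array([0.484 , 0.0152, 0.9043]), array([ 0.187 ,  0.0038, -0.9824]))
stand [(array([273.6, 180.8]), 0.58)]
plate_bar [(array([291.2, 215.5]), 0.95)]
plate_hinge [(array([265.6, 138.9]), 0.63)]
gauge_tip [(array([344.9, 143. ]), 0.73), (array([289.6, 211.9]), 0.18)]
bushing [(array([205.4, 261.5]), 0.61), (array([344.1, 138.3]), 0.58)]
tin [(array([193.7, 198.1]), 0.75)]
hammer [(array([381.2, 170.8]), 0.68)]
stand [ 0.6788 -0.0232  0.006 ]
plate_bar [ 0.5862 -0.05    0.1229]
plate_hinge [ 0.7653 -0.0034  0.0548]
gauge_tip [ 0.7101 -0.1425  0.2037]
bushing [0.498  0.1294 0.0114]
tin [0.6401 0.1593 0.0037]
hammer [ 0.7083 -0.2736 -0.0097]
```

View pics/side0.png

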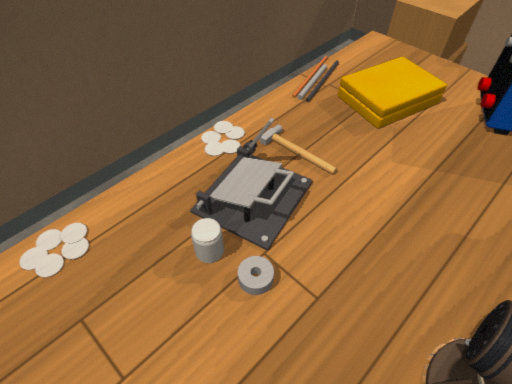

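View pics/top0.png

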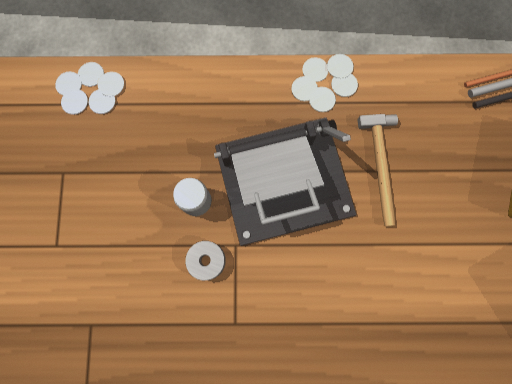

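Both pictures show the plate nearly flat with its bar towards the robot, at top (291,215) and side (282,185). The gauge blade is raised, with its tip near top (347,139) and side (271,120). Next I fit the stand model to the landmarks from both views.

```bash
cat > fit.py <<'E'
from h import *
from scipy.optimize import least_squares
def pts(v):
    x,y,a,th,g=v;R=Ro.from_euler('z',a).as_matrix();o=np.array([x,y,0])
    f=lambda X,Y,Z:o+R@np.array([X,Y,Z])
    return dict(stand=f(0,0,0),plate_hinge=f(.08,0,.06),plate_bar=f(.08-.18*np.cos(th),0,.06+.18*np.sin(th)),
      gauge_tip=f(.08-.15*np.cos(g),-.13,.06+.15*np.sin(g)),
      gauge_blade=f(.08-.075*np.cos(g),-.13,.06+.075*np.sin(g)))
def fit(obs,v0):
    def r(v):
        P=pts(v);return np.concatenate([[0.]]+[(proj(p,P[q])[0]-uv)*w for p,q,uv,w in obs])
    s=least_squares(r,v0,loss='soft_l1',f_scale=2.);P=pts(s.x)
    for p,q,uv,w in obs: print(q,np.round(proj(p,P[q])[0]-uv,1))
    return s.x,P
def axis(m):
    # principal axis ends of a region
    yx=np.argwhere(m)[:,::-1].astype(float);c=yx.mean(0);u=np.linalg.svd(yx-c,full_matrices=False)[2][0];t=(yx-c)@u
    return c+u*t.min(),c+u*t.max(),len(yx)
E
python3 - <<'E'
from fit import *
np.set_printoptions(precision=4,suppress=True)
obs=[]
for n in('side','top'):
    p=snapshot(n)
    for q in('stand','plate_bar','plate_hinge','gauge_tip'):
        r=nets.landmark_of(p,q)
        if r:obs.append((p,q,np.array(r[0]['uv']),r[0]['confidence']))
    r=nets.masks_of(p,'gauge_blade')
    for k in r[:2]:print(n,k['confidence'],k['uv'],axis(k['region']))
v,P=fit(obs,[.685,-.02,.27,0,1.]);print(v);print(P)
for p in {id(o[0]):o[0] for o in obs}.values():print('hinge of gauge',proj(p,[P['gauge_tip'],P['plate_hinge']+Ro.from_euler('z',v[2]).as_matrix()@[0,-.13,0]]))
E
```

```text
side 0.52 [255.4, 141.8] (array([272.899 , 117.9206]), array([247.0973, 150.7163]), 268)
top 0.78 [330.6, 129.0] (array([318.3641, 121.3927]), array([348.9587, 139.7367]), 386)
stand [-0.5  1.4]
plate_bar [-0.6  0.2]
plate_hinge [-0.4 -1.2]
gauge_tip [-1.3  3. ]
stand [3.1 0.5]
plate_bar [ 0.8 -0.2]
plate_hinge [1.4 2. ]
gauge_tip [-1.9 -0.1]
[ 0.6809 -0.024   0.277   0.2874  1.0235]
{'stand': array([ 0.6809, -0.024 ,  0.    ]), 'plate_hinge': array([ 0.7579, -0.0021,  0.06  ]), 'plate_bar': array([ 0.5919, -0.0493,  0.111 ]), 'gauge_tip': array([ 0.7184, -0.1485,  0.1881]), 'gauge_blade': array([ 0.7559, -0.1378,  0.124 ])}
hinge of gauge [[271.3055 121.6753]
 [245.9281 148.408 ]]
hinge of gauge [[344.9708 139.7592]
 [321.3693 125.5757]]
```

```bash
python3 -m creep '[[[0.133,0.133,0,0,1],[0.133,0.133,0,0,1],[0.133,0.133,0,0,1],[0.133,0.133,0,0,1],[0.133,0.133,0,0,1],[0.133,0.133,0,0,1],[0.133,0.133,0,0,1],[0.133,0.133,0,0,1]]]'
python3 -m creep '[[[0.133,0.133,0,0,1],[0.133,0.133,0,0,1],[0.133,0.133,0,0,1],[0.133,0.133,0,0,1],[0.133,0.133,0,0,1],[0.133,0.133,0,0,1],[0.133,0.133,0,0,1],[0.133,0.133,0,0,1]]]'
python3 -m creep '[[[0.133,0.133,0,0,1],[0.133,0.133,0,0,1],[0.133,0.133,0,0,1],[0.133,0.133,0,0,1],[0.1,0.1,0,0,1],[0,0,0,0.0755,0.32],[0,0,0,0.0755,0.32],[0,0,0,0.0755,0.32]]]'
python3 -m creep '[[[0,0,0,0.0755,0.32],[0,0,0,0.0755,0.32],[0,0,0,0.0755,0.32],[0,0,0,0.0755,0.32],[0,0,0,0.0755,0.32],[0,0,0,0.0755,0.32],[0,0,0,0,0.32],[0,0,0,0,0.32]]]'
```

```text
clock: 2.07
tool_pos: [0.3159, 0.3976, 0.405]
orientation: [-180.0, -0.0, -13.5]
force: [1.7, 0.7, 0.4]
opening: 0.0876
gripper_force: 0.0
clock: 2.73
tool_pos: [0.4728, 0.1408, 0.4052]
orientation: [-179.9, -0.0, -13.5]
force: [1.0, 0.4, 0.3]
opening: 0.0878
gripper_force: 0.0
clock: 3.4
tool_pos: [0.5657, -0.0108, 0.4044]
orientation: [180.0, 0.0, -34.4]
force: [0.8, 0.6, -0.3]
opening: 0.0731
gripper_force: 0.0
clock: 4.07
tool_pos: [0.5654, -0.0099, 0.4047]
orientation: [-180.0, 0.0, -74.5]
force: [-0.2, -0.7, -0.5]
opening: 0.0283
gripper_force: 0.0
```

```bash
python3 - <<'E'
from fit import *
np.set_printoptions(precision=4,suppress=True)
obs=[]
for n in('side','top','wrist'):
    p=snapshot(n)
    if n=='wrist':cv2.imwrite('pics/w1.png',p['frame'][:,:,::-1]);w=p
    for q in('stand','plate_bar','plate_hinge','gauge_tip'):
        r=nets.landmark_of(p,q)
        if r and r[0]['confidence']>.4:obs.append((p,q,np.array(r[0]['uv']),r[0]['confidence']));print(n,q,r[0])
v,P=fit(obs,[.685,-.02,.27,0,1.]);print(v);print(P)
im=w['frame'][:,:,::-1].copy()
for q,X in P.items():
    u=proj(w,X)[0]; cv2.circle(im,tuple(int(t) for t in u),4,(0,0,255),1)
cv2.imwrite('pics/w1.png',im)
E
```

```text
side stand {'uv': [246.9, 201.5], 'confidence': 0.95}
side plate_bar {'uv': [280.8, 187.6], 'confidence': 0.98}
side plate_hinge {'uv': [223.5, 178.4], 'confidence': 0.64}
wrist stand {'uv': [167.0, 124.2], 'confidence': 0.85}
wrist plate_bar {'uv': [241.2, 141.7], 'confidence': 0.58}
wrist plate_hinge {'uv': [73.7, 126.7], 'confidence': 0.7}
stand [2.5 0.1]
plate_bar [-0.1  0.5]
plate_hinge [ 0.9 -2.6]
stand [0.4 0.5]
plate_bar [-1.3 -0.4]
plate_hinge [-0.5  0.6]
[ 0.6789 -0.027   0.2287  0.2957  1.    ]
{'stand': array([ 0.6789, -0.027 ,  0.    ]), 'plate_hinge': array([ 0.7568, -0.0089,  0.06  ]), 'plate_bar': array([ 0.5891, -0.0479,  0.1125]), 'gauge_tip': array([ 0.7074, -0.1539,  0.1862]), 'gauge_blade': array([ 0.7468, -0.1447,  0.1231])}
```

View pics/w1.png

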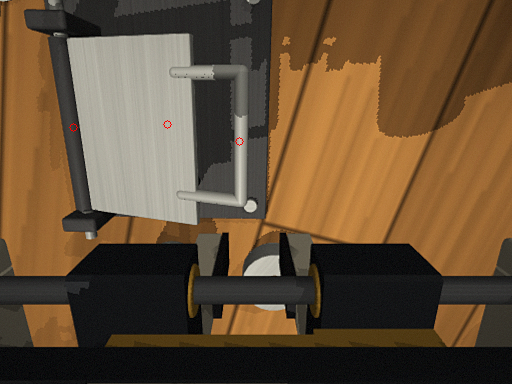

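The wrist view shows the bar from about (243,72) to (240,205), and the fitted point at (240,142) lies on it. The window to its left is open. I get the yaw from the bar ends and hinge ends, then the move.

```bash
python3 - <<'E'
from fit import *
np.set_printoptions(precision=4,suppress=True)
p=snapshot('wrist')
for z,(a,b) in ((.1125,((243,70),(240,206))),(.06,((60,38),(88,212))),(.012,((272,2),(265,217))),(.105,((192,35),(196,224)))):
    A,B=atz(p,a,z),atz(p,b,z);d=A-B;print(A,B,'mid',(A+B)/2,'len',np.linalg.norm(d),'yaw',np.degrees(np.arctan2(d[0],-d[1])))
r=nets.masks_of(p,'plate_bar')
o=telemetry.get_obs();T=Ro.from_euler('xyz',o['orientation'],degrees=True).as_matrix();print(o['tool_pos'],T)
for b in ([.589,-.048],):
    print((T.T@(np.array([*b,.4047])-o['tool_pos']))/.2)
E
```

```text
[ 0.6011 -0.1043  0.1125] [0.5741 0.0097 0.1125] mid [ 0.5876 -0.0473  0.1125] len 0.11715902220537534 yaw 13.321515630936778
[ 0.7764 -0.089   0.06  ] [0.7323 0.0802 0.06  ] mid [ 0.7544 -0.0044  0.06  ] len 0.17486095567953805 yaw 14.608516691119966
[ 0.5935 -0.1819  0.012 ] [0.5343 0.0525 0.012 ] mid [ 0.5639 -0.0647  0.012 ] len 0.2417579516542722 yaw 14.175435967244946
[ 0.6478 -0.1193  0.105 ] [0.6102 0.0416 0.105 ] mid [ 0.629  -0.0389  0.105 ] len 0.16526002839323792 yaw 13.164087368233952
[ 0.5655 -0.01    0.4047] [[ 0.2636 -0.9646  0.0001]
 [-0.9646 -0.2636  0.    ]
 [ 0.     -0.0001 -1.    ]]
[ 0.2145 -0.0633 -0.0001]
```

```bash
python3 -m creep '[[[0.107,-0.03,0,0.016,0.32],[0.107,-0.03,0,0,0.32],[0,0,0.15,0,0.32],[0,0,0.15,0,0.32],[0,0,0,0,0.32],[0,0,0,0,0.32]]]'
python3 - <<'E'
from fit import *
np.set_printoptions(precision=4,suppress=True)
p=snapshot('wrist');im=p['frame'][:,:,::-1].copy()
o=telemetry.get_obs();print(o['tool_pos'],o['orientation'])
T=Ro.from_euler('xyz',o['orientation'],degrees=True).as_matrix()
r=nets.landmark_of(p,'plate_bar');print(r[:2])
for k in r[:1]:
    X=atz(p,k['uv'],.1125);print(X,T.T@(X-o['tool_pos']))
g=o['tool_pos']+T@[0,0,.159]
for Z in (.1125,g[2]): cv2.circle(im,tuple(int(t) for t in proj(p,[g[0],g[1],Z])[0]),4,(0,0,255),1)
cv2.imwrite('pics/w2.png',im)
E
```

```text
clock: 5.42
tool_pos: [0.5875, -0.0485, 0.3437]
orientation: [179.8, -0.0, -76.2]
force: [0.6, 0.6, 1.4]
opening: 0.0282
gripper_force: 0.0
[ 0.5882 -0.0483  0.3455] [179.9791  -0.0434 -76.1317]
[{'uv': [253.5, 211.3], 'confidence': 0.74}]
[ 0.5901 -0.0485  0.1125] [ 0.0005 -0.0019  0.233 ]
```

View pics/w2.png

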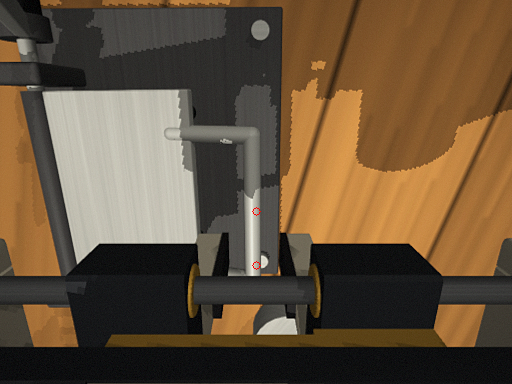

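The bar runs at column 253 and the midline between the fingers at 256, so they agree within 2 mm. I go down and close.

```bash
python3 -m creep '[[[0,-0.008,0.13,0,0.32],[0,0,0.13,0,0.32],[0,0,0.13,0,0.32],[0,0,0,0,0.32],[0,0,0,0,0.32]]]'
python3 -m creep '[[[0,0,0,0,0],[0,0,0,0,0],[0,0,0,0,0],[0,0,0,0,0],[0,0,0,0,0],[0,0,0,0,0]]]'
```

```text
clock: 5.93
tool_pos: [0.5898, -0.0478, 0.2676]
orientation: [180.0, -0.0, -76.1]
force: [0.5, 0.3, 1.8]
opening: 0.028
gripper_force: 0.0
clock: 6.43
tool_pos: [0.5878, -0.0485, 0.2678]
orientation: [179.8, 0.0, -76.2]
force: [-8.8, -1.6, 7.3]
opening: 0.0111
gripper_force: 30.0
```

```bash
python3 -m creep '[[[0,-0.017,-0.052,0,0],[0,-0.019,-0.05,0,0],[0,-0.023,-0.049,0,0],[0,-0.025,-0.047,0,0],[0,0,0,0,0]]]'
python3 -m creep '[[[0,-0.028,-0.046,0,0],[0,-0.031,-0.044,0,0],[0,-0.033,-0.042,0,0],[0,-0.036,-0.04,0,0],[0,0,0,0,0]]]'
```

```text
clock: 6.85
tool_pos: [0.6044, -0.0443, 0.3079]
orientation: [179.7, 0.0, -76.2]
force: [-12.7, -0.7, 9.4]
opening: 0.0111
gripper_force: 30.0
clock: 7.27
tool_pos: [0.629, -0.0381, 0.3425]
orientation: [179.7, 0.0, -76.2]
force: [-16.3, 0.2, 9.0]
opening: 0.011
gripper_force: 30.0
```

```bash
python3 -m creep '[[[0,-0.039,-0.038,0,0],[0,-0.04,-0.036,0,0],[0,-0.05,-0.038,0,0],[0,0,0,0,0],[0,0,0,0,0]]]'
python3 - <<'E'
from fit import *
np.set_printoptions(precision=4,suppress=True)
o=telemetry.get_obs();print(o['tool_pos'])
for n in('side','top'):
    p=snapshot(n);f=p['frame'][:,:,::-1]
    c=f[70:270,150:350] if n=='side' else f[60:260,180:400]
    cv2.imwrite(f'pics/{n}3.png',cv2.resize(c,None,fx=3 if n=='side' else 2.7,fy=3 if n=='side' else 2.7,interpolation=cv2.INTER_CUBIC))
    for q in('plate_bar','gauge_tip','plate_hinge'):print(n,q,nets.landmark_of(p,q)[:2])
    r=nets.masks_of(p,'gauge_blade')
    for k in r[:2]:print(n,k['confidence'],k['uv'],axis(k['region']))
E
```

```text
clock: 7.68
tool_pos: [0.6539, -0.0318, 0.3662]
orientation: [179.8, 0.0, -76.1]
force: [-15.9, 2.3, 13.9]
opening: 0.0111
gripper_force: 30.0
[ 0.6539 -0.0318  0.3662]
side plate_bar [{'uv': [257.2, 149.7], 'confidence': 0.88}]
side gauge_tip []
side plate_hinge [{'uv': [224.0, 179.1], 'confidence': 0.97}]
top plate_bar []
top gauge_tip [{'uv': [345.3, 138.0], 'confidence': 0.5}]
top plate_hinge [{'uv': [265.6, 140.0], 'confidence': 0.63}]
top 0.61 [342.4, 136.4] (array([335.8727, 134.5232]), array([350.2389, 138.0177]), 119)
```

View pics/side3.png

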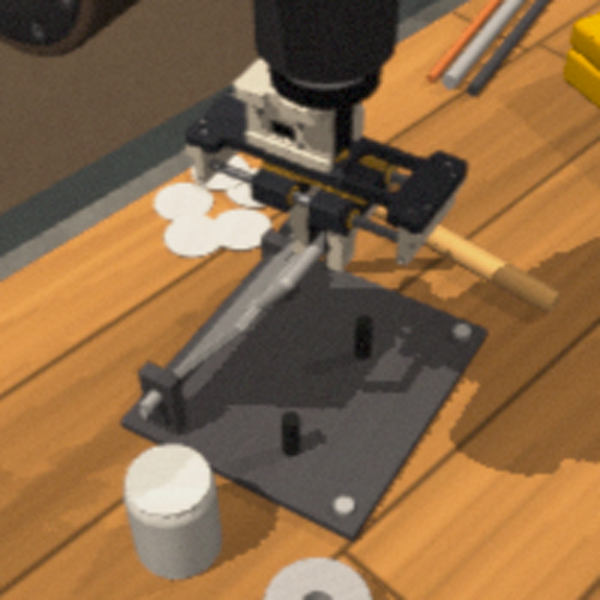

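Side view: the gripper holds the bar and the plate stands at about 0.95 rad by the tool pose, but the gauge is hidden. I release, back off and compare the two.

```bash
python3 -m creep '[[[0,0,0,0,0.45],[0,0,0,0,0.45],[0,0,0,0,0.45],[0,0,0,0,0.45],[0,0,0,0,0.45],[0,0,-0.1,0,0.45],[0,0,-0.2,0,0.45],[0,0,-0.2,0,0.45]]]'
python3 -m creep '[[[0,0.2,0,0,0.45],[0,0.2,0,0,0.45],[0,0.2,0,0,0.45],[0,0.2,0,0,0.45],[0,0.2,0,0,0.45],[0,0,0,0,0.45],[0,0,0,0,0.45]]]'
cat > look.py <<'E'
from fit import *
import sys
np.set_printoptions(precision=4,suppress=True)
tag=sys.argv[1];obs=[]
for n in('side','top','wrist'):
    p=snapshot(n);cv2.imwrite(f'pics/{n}{tag}.png',p['frame'][:,:,::-1])
    for q in('stand','plate_bar','gauge_tip','plate_hinge'):
        r=nets.landmark_of(p,q)
        if r and r[0]['confidence']>.4:print(n,q,r[0]);obs.append((p,q,np.array(r[0]['uv']),r[0]['confidence']))
    for k in nets.masks_of(p,'gauge_blade')[:1]:print(n,'blade',k['confidence'],k['uv'],axis(k['region']))
v,P=fit(obs,[.68,-.025,.245,.95,1.02]);print(v);print(P)
E
python3 look.py 4
```

```text
clock: 8.85
tool_pos: [0.6556, -0.0316, 0.4629]
orientation: [179.8, -0.0, -76.2]
force: [2.6, 0.8, -0.8]
opening: 0.0394
gripper_force: 0.0
clock: 9.43
tool_pos: [0.4597, -0.0801, 0.4645]
orientation: [-179.8, -0.0, -76.2]
force: [0.8, 0.2, 0.3]
opening: 0.0394
gripper_force: 0.0
side stand {'uv': [249.0, 201.4], 'confidence': 0.79}
side plate_bar {'uv': [259.7, 147.0], 'confidence': 0.73}
side gauge_tip {'uv': [272.6, 117.8], 'confidence': 0.64}
side plate_hinge {'uv': [224.8, 176.0], 'confidence': 0.56}
side blade 0.67 [256.3, 130.9] (array([273.4549, 118.4149]), array([246.7544, 147.6881]), 208)
top stand {'uv': [273.9, 182.1], 'confidence': 0.83}
top plate_bar {'uv': [286.2, 170.5], 'confidence': 0.57}
top gauge_tip {'uv': [344.9, 139.8], 'confidence': 0.63}
top blade 0.83 [331.7, 128.9] (array([319.2771, 121.5573]), array([348.0285, 139.5522]), 333)
wrist stand {'uv': [99.2, 156.4], 'confidence': 0.68}
wrist plate_bar {'uv': [8.5, 201.6], 'confidence': 0.83}
wrist plate_hinge {'uv': [10.7, 161.4], 'confidence': 0.92}
wrist blade 0.49 [2.7, 52.2] (array([ 0.5203, 43.9505]), array([ 1.774 , 57.1167]), 45)
stand [0.4 0.5]
plate_bar [-1.8  3.6]
gauge_tip [-0.6  2. ]
plate_hinge [-0.3  0. ]
stand [1.6 0.5]
plate_bar [-2.4  1.5]
gauge_tip [ 1.8 -0.8]
stand [-0.9 -2.7]
plate_bar [-0.3  0.1]
plate_hinge [0.3 0.3]
[ 0.6779 -0.0263  0.2259  0.945   1.0948]
{'stand': array([ 0.6779, -0.0263,  0.    ]), 'plate_hinge': array([ 0.7559, -0.0084,  0.06  ]), 'plate_bar': array([ 0.6531, -0.032 ,  0.2059]), 'gauge_tip': array([ 0.718 , -0.1505,  0.1933]), 'gauge_blade': array([ 0.7515, -0.1428,  0.1267])}
```

```bash
sed -i 's/^v,P=fit/import pickle;pickle.dump([(cam(p),q,uv,w) for p,q,uv,w in obs],open(f"o{tag}.pkl","wb"))\nv,P=fit/' look.py
python3 -m creep '[[[-0.044,-0.155,0,0,0.45],[-0.044,-0.155,0,0,0.45],[-0.044,-0.155,0,0,0.45],[-0.044,-0.155,0,0,0.45],[-0.044,-0.155,0,0,0.45],[0,0,0,0,0.45],[0,0,0,0,0.45]]]'
python3 look.py 5
python3 -m creep '[[[0,-0.175,0,0,0.45],[0,-0.175,0,0,0.45],[0,-0.175,0,0,0.45],[0,0,0,0,0.45],[0,0,0,0,0.45]]]'
python3 look.py 6
python3 -c "
import cv2
a=[cv2.imread(f'pics/wrist{i}.png') for i in (5,6)];cv2.imwrite('pics/w56.png',cv2.resize(cv2.hconcat([x[:300,:400] for x in a]),None,fx=1,fy=1))"
```

```text
clock: 10.92
tool_pos: [0.6027, 0.0012, 0.4616]
orientation: [179.9, -0.0, -76.1]
force: [-0.4, 0.1, 1.0]
opening: 0.0394
gripper_force: 0.0
side stand {'uv': [245.0, 201.0], 'confidence': 0.64}
side plate_bar {'uv': [258.1, 146.3], 'confidence': 0.71}
side gauge_tip {'uv': [272.8, 116.1], 'confidence': 0.63}
side plate_hinge {'uv': [222.0, 177.4], 'confidence': 0.66}
side blade 0.52 [250.4, 142.7] (array([266.8309, 126.8546]), array([245.0255, 148.0547]), 103)
top blade 0.6 [343.6, 135.5] (array([338.8862, 135.7607]), array([349.2526, 137.3117]), 85)
wrist stand {'uv': [206.2, 124.4], 'confidence': 0.93}
wrist plate_bar {'uv': [196.6, 148.3], 'confidence': 0.68}
wrist plate_hinge {'uv': [128.5, 126.8], 'confidence': 0.79}
wrist blade 0.88 [117.3, 9.2] (array([97.4679,  5.2219]), array([134.6107,   9.0065]), 531)
stand [3.8 1. ]
plate_bar [-1.1  4.2]
gauge_tip [-2.4  3. ]
plate_hinge [ 1.8 -1.2]
stand [-1.9 -1.2]
plate_bar [-0.4  0.3]
plate_hinge [1.8 0.1]
[ 0.6789 -0.0248  0.2288  0.9489  1.1123]
{'stand': array([ 0.6789, -0.0248,  0.    ]), 'plate_hinge': array([ 0.7568, -0.0066,  
[... 870 characters left out ...]
idence': 0.78}
wrist plate_bar {'uv': [339.6, 146.4], 'confidence': 0.74}
wrist plate_hinge {'uv': [218.4, 123.4], 'confidence': 0.75}
wrist blade 0.69 [214.8, 8.9] (array([196.2639,   8.0243]), array([239.269 ,   6.1404]), 585)
stand [0.1 2.8]
plate_bar [0.3 5.2]
gauge_tip [-0.7  2.3]
plate_hinge [ 0.5 -0.9]
stand [3.1 2.5]
gauge_tip [ 2.8 -0.7]
stand [ 0.1 -1.7]
plate_bar [-1.5  0.6]
plate_hinge [-0.4  1.3]
[ 0.6787 -0.0263  0.2134  0.9333  1.1024]
{'stand': array([ 0.6787, -0.0263,  0.    ]), 'plate_hinge': array([ 0.7569, -0.0093,  0.06  ]), 'plate_bar': array([ 0.6521, -0.032 ,  0.2046]), 'gauge_tip': array([ 0.7182, -0.1507,  0.1938]), 'gauge_blade': array([ 0.7513, -0.1435,  0.1269])}
```

View pics/w56.png

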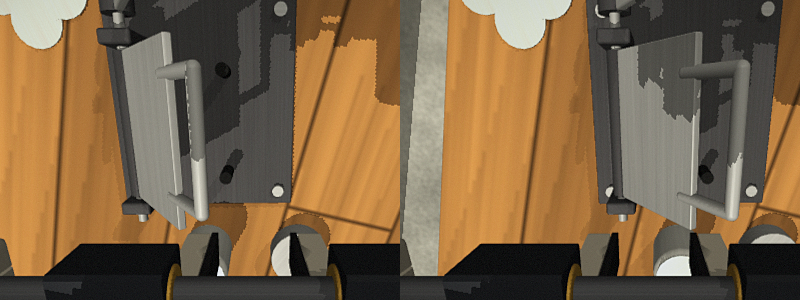

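The wrist pictures show the plate tilted and the bar at about (195,148) and (740,130), but the blade is cut off at the top edge. I shift along the hinge line to bring it into view.

```bash

python3 -m creep '[[[0.15,0,0,0,0.45],[0.15,0,0,0,0.45],[0.15,0,0,0,0.45],[0,0,0,0,0.45],[0,0,0,0,0.45]]]'
python3 look.py 7 |grep -v '^top\|^side'
python3 -m creep '[[[0,0.175,0,0,0.45],[0,0.175,0,0,0.45],[0,0.175,0,0,0.45],[0,0,0,0,0.45],[0,0,0,0,0.45]]]'
python3 look.py 8|grep -v '^top\|^side'
python3 -c "
import cv2
a=[cv2.imread(f'pics/wrist{i}.png') for i in (7,8)];cv2.imwrite('pics/w78.png',cv2.resize(cv2.hconcat([x[:260,:400] for x in a]),None,fx=1,fy=1))"
```

```text
clock: 13.55
tool_pos: [0.7251, -0.0637, 0.4624]
orientation: [180.0, 0.0, -76.3]
force: [-0.3, 1.4, -0.6]
opening: 0.0396
gripper_force: 0.0
wrist stand {'uv': [279.9, 183.9], 'confidence': 0.95}
wrist plate_bar {'uv': [327.8, 252.4], 'confidence': 0.94}
wrist gauge_tip {'uv': [291.6, 88.1], 'confidence': 0.59}
wrist plate_hinge {'uv': [219.4, 198.0], 'confidence': 0.89}
wrist blade 0.67 [243.4, 90.7] (array([201.0835,  85.0531]), array([294.5033,  93.2958]), 2111)
stand [ 0.3 -1.3]
plate_bar [-1.5  3.8]
gauge_tip [-0.8  0.8]
plate_hinge [ 2.  -0.5]
plate_bar [0.9 0.1]
plate_hinge [-0.7  1.8]
stand [-0.6  0.1]
plate_bar [-0.7 -0.7]
gauge_tip [0.  1.5]
plate_hinge [ 1.5 -0.5]
[ 0.6785 -0.0273  0.2533  0.9542  1.0639]
{'stand': array([ 0.6785, -0.0273,  0.    ]), 'plate_hinge': array([ 0.7559, -0.0073,  0.06  ]), 'plate_bar': array([ 0.6551, -0.0334,  0.2069]), 'gauge_tip': array([ 0.718 , -0.1514,  0.1911]), 'gauge_blade': array([ 0.7532, -0.1423,  0.1256])}
clock: 14.87
tool_pos: [0.6213, -0.0877, 0.4645]
orientation: [-179.9, -0.0, -76.2]
force: [0.9, -0.0, 0.1]
opening: 0.0395
gripper_force: 0.0
wrist gauge_tip {'uv': [152.3, 91.5], 'confidence': 0.97}
wrist plate_hinge {'uv': [139.6, 198.2], 'confidence': 0.57}
wrist blade 0.94 [130.1, 89.6] (array([109.4674,  80.9706]), array([159.3931,  95.0655]), 1248)
stand [1.2 1.3]
plate_bar [-0.9 -1. ]
gauge_tip [-3.4  2.6]
plate_hinge [ 2.8 -0.4]
stand [ 1.8 -2.3]
plate_bar [-0.1  0.7]
plate_hinge [1.3 1.9]
gauge_tip [0.  0.3]
plate_hinge [-1.1  0.6]
[ 0.6795 -0.0254  0.255   0.9534  1.0618]
{'stand': array([ 0.6795, -0.0254,  0.    ]), 'plate_hinge': array([ 0.7569, -0.0052,  0.06  ]), 'plate_bar': array([ 0.6561, -0.0315,  0.2068]), 'gauge_tip': array([ 0.719 , -0.1495,  0.191 ]), 'gauge_blade': array([ 0.7544, -0.1403,  0.1255])}
```

View pics/w78.png

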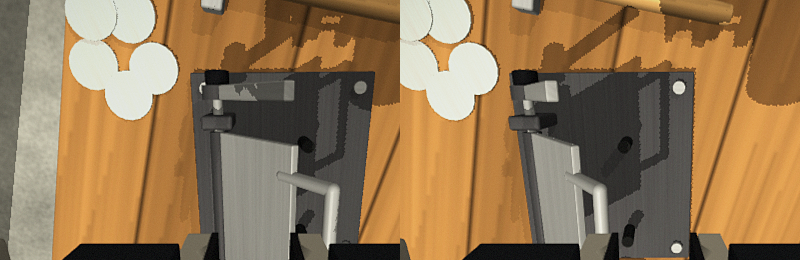

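Both views now show the blade, with tips near (293,90) and (153,92). I fit all views jointly.

```bash
python3 - <<'E'
import fit,h,pickle;from fit import *
np.set_printoptions(precision=4,suppress=True)
cam0=h.cam;h.cam=lambda p:p if isinstance(p,tuple) else cam0(p)
obs=sum([pickle.load(open(f'o{i}.pkl','rb')) for i in(5,6,7,8)],[])
def r(v,w=None):
    P=pts(v);return np.concatenate([(proj(c,P[q])[0]-uv)*wt for c,q,uv,wt in obs])
for sel in('all','wrist'):
    if sel=='wrist':obs=[x for x in obs if abs(ray(x[0],(0,0))[0][2]-.45)<.15]
    s=least_squares(r,[.68,-.025,.245,.95,1.02],loss='soft_l1',f_scale=1.5)
    C=np.linalg.inv(s.jac.T@s.jac);print(sel,len(obs),s.x,np.sqrt(np.diag(C)),'diff',s.x[4]-s.x[3],np.sqrt(C[3,3]+C[4,4]-2*C[3,4]))
E
```

```text
all 35 [ 0.6787 -0.0261  0.2395  0.9487  1.0799] [0.0006 0.0004 0.0099 0.006  0.0104] diff 0.13125242788443559 0.01108261886805403
wrist 12 [ 0.6784 -0.026   0.232   0.9436  1.0878] [0.0007 0.0005 0.0116 0.0077 0.0118] diff 0.14421494682723734 0.013290261277308417
```

```bash

python3 -m creep '[[[-0.115,-0.115,0,0,0.45],[-0.115,-0.115,0,0,0.45],[0,0,0,0,0.45],[0,0,0,0,0.45],[0,0,0.15,0,0.45],[0,0,0.15,0,0.45],[0,0,0,0,0.45],[0,0,0,0,0.45]]]'
python3 -m creep '[[[0,0,0.1,0,0.45],[0,0,0.09,0,0.45],[0,0,0,0,0.45],[0,0,0,0,0.45]]]'
python3 -m creep '[[[0,0,0,0,0],[0,0,0,0,0],[0,0,0,0,0],[0,0,0,0,0],[0,0,0,0,0],[0,0,0,0,0],[0,0,0,0,0]]]'
```

```text
clock: 16.43
tool_pos: [0.6561, -0.0321, 0.4022]
orientation: [179.8, -0.0, -76.2]
force: [0.5, -0.2, 0.8]
opening: 0.0396
gripper_force: 0.0
clock: 16.77
tool_pos: [0.6569, -0.0318, 0.3666]
orientation: [-180.0, -0.0, -76.2]
force: [0.6, 0.1, 1.0]
opening: 0.0397
gripper_force: 0.0
clock: 17.35
tool_pos: [0.6544, -0.0322, 0.3659]
orientation: [179.7, -0.0, -76.2]
force: [-12.9, -0.8, 10.7]
opening: 0.0112
gripper_force: 30.0
```

```bash

python3 -m creep '[[[0,-0.034,-0.023,0,0],[0,-0.035,-0.021,0,0],[0,-0.036,-0.019,0,0],[0,0,0,0,0],[0,0,0,0,0],[0,0,0,0,0]]]'
```

```text
clock: 17.85
tool_pos: [0.6749, -0.027, 0.3794]
orientation: [179.7, -0.0, -76.2]
force: [-12.9, 0.8, 13.2]
opening: 0.0111
gripper_force: 30.0
```

```bash
python3 -m creep '[[[0,0,0,0,0.45],[0,0,0,0,0.45],[0,0,0,0,0.45],[0,0,0,0,0.45],[0,0,0,0,0.45],[0,0,-0.1,0,0.45],[0,0,-0.2,0,0.45],[0,0,-0.1,0,0.45]]]'
python3 -m creep '[[[0.16,0,0,0,0.45],[0.16,0,0,0,0.45],[0,0,0,0,0.45],[0,0,0,0,0.45]]]'
python3 look.py 9|grep wrist
python3 -m creep '[[[0,0.2,0,0,0.45],[0,0.2,0,0,0.45],[0,0.15,0,0,0.45],[0,0,0,0,0.45],[0,0,0,0,0.45]]]'
python3 look.py 10|grep wrist
python3 - <<'E'
import fit,h,pickle;from fit import *
np.set_printoptions(precision=4,suppress=True)
cam0=h.cam;h.cam=lambda p:p if isinstance(p,tuple) else cam0(p)
old=sum([pickle.load(open(f'o{i}.pkl','rb')) for i in(5,6,7,8)],[])
new=sum([pickle.load(open(f'o{i}.pkl','rb')) for i in(9,10)],[])
obs=[x for x in old if x[1]!='plate_bar']+new
def r(v,w=None):
    P=pts(v);return np.concatenate([(proj(c,P[q])[0]-uv)*wt for c,q,uv,wt in obs])
s=least_squares(r,[.68,-.025,.245,.95,1.02],loss='soft_l1',f_scale=1.5)
C=np.linalg.inv(s.jac.T@s.jac);print(len(obs),s.x,'diff',s.x[4]-s.x[3],np.sqrt(C[3,3]+C[4,4]-2*C[3,4]))
E
```

```text
clock: 18.52
tool_pos: [0.6775, -0.0265, 0.4611]
orientation: [-179.9, -0.1, -76.1]
force: [1.1, -1.1, 1.6]
opening: 0.0391
gripper_force: 0.0
clock: 18.85
tool_pos: [0.6925, -0.09, 0.457]
orientation: [180.0, 0.0, -76.3]
force: [-0.4, 0.7, -0.7]
opening: 0.0395
gripper_force: 0.0
wrist stand {'uv': [252.2, 200.0], 'confidence': 0.61}
wrist plate_bar {'uv': [259.4, 285.1], 'confidence': 0.57}
wrist gauge_tip {'uv': [240.7, 115.6], 'confidence': 0.55}
wrist plate_hinge {'uv': [189.8, 212.1], 'confidence': 0.66}
wrist blade 0.9 [202.7, 109.8] (array([168.146 ,  98.7434]), array([245.2669, 119.2309]), 1738)
clock: 20.17
tool_pos: [0.5841, -0.1154, 0.459]
orientation: [-179.9, -0.0, -76.2]
force: [-0.3, -0.9, 0.9]
opening: 0.039
gripper_force: 0.0
wrist stand {'uv': [180.3, 196.6], 'confidence': 0.88}
wrist gauge_tip {'uv': [96.5, 114.4], 'confidence': 0.85}
wrist plate_hinge {'uv': [105.8, 214.1], 'confidence': 0.8}
wrist blade 0.96 [90.0, 106.5] (array([77.6056, 86.3266]), array([102.4763, 125.0519]), 1036)
45 [ 0.6788 -0.0258  0.2364  1.0825  1.0809] diff -0.001630409245305664 0.013072327074290216
```

Plate and gauge agree within about 0.01 rad, so I check by eye once before handing in.

```bash
python3 - <<'E'
import cv2
f=cv2.imread('pics/side10.png')[70:300,150:350];g=cv2.imread('pics/wrist10.png')[:300,:300]
cv2.imwrite('pics/fin.png',cv2.hconcat([cv2.resize(f,(390,450),interpolation=2),cv2.resize(g,(400,450))]))
E
```

```text
(no output)
```

View pics/fin.png

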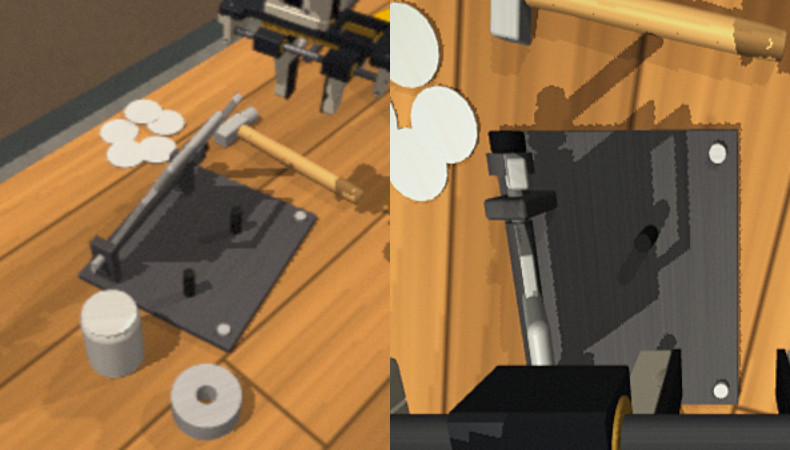

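The side view on the left shows the plate standing at (160,190) in line with the blade, with its tip at (237,98). The wrist view on the right shows both edge-on, at (535,300) and (515,175). The gripper is clear and the bushing, tin and hammer look undisturbed.

```bash
python3 -c "
from plant import workorder
print(workorder.close_job())"
```

```text
the job is handed in; nothing more can be done
None
```

I raised the plate and left it standing at about 1.08 rad, within roughly 0.01 rad of the gauge blade by my camera fit; the gripper was clear of everything and the job is handed in, but no verdict was returned.

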